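# Release a held tube carrier and lift it out of its dock

## Robot

A 6-joint arm with a two-finger parallel gripper is mounted at the origin on the work surface. World frame = base frame: x ahead of the robot, y to its left, z up, the work surface at z = 0. Lengths are in m, angles in rad, forces in N, time in s.
With the tool pointing down it reaches from about 0.25 to 0.725 m from the base axis. Payload 4 kg.
Tool frame: the origin (TCP) lies between the finger pads; the fingertips stand 17 mm ahead of it and the grasp point (between the pads) lies 2 mm behind it; z points along the fingers, x is the direction in which the jaws open and shut, and the axes are right-handed (so a half turn about z gives the same grasp; the last joint's range is limited). The gripper opens to 85 mm and grips with 20 to 120 N. Pads are 22 mm wide; open, the fingers measure 114 mm over their backs; the gripper's body (76 mm by 85 mm) begins 54 mm behind the grasp point. The pads swing forward as they close: fully open they stand 13 mm farther back than shut.
Start: joints at [1.165, 0.241, 0.005, 1.335, 0, 1.571], TCP at [0.197, 0.459, 0.219] pointing down, gripper open.
Joint ranges: [-2.72, 2.72], [-1.05, 1.87], [-1.09, 1.28], [-1.99, 2.15], [-1.42, 1.44], [-3.14, 3.14]. Speed limits (rad/s): [2.79, 2.79, 3.14, 3.14, 3.14, 3.14].

## Interface

Orientations are given as a unit quaternion [x, y, z, w].
In Python, from workcell import telemetry, cams, workorder gives the robot as it stands. The module is installed in compiled form; this text tells all that it offers.
- The arm moves only by the tool apply_moves, never from a script. Its argument "moves" is a list that holds one entry, the list of rows, each a list of 4 numbers: the shift along the tool's x, y, z in mm, then the turn about the tool's z in degrees. A call has exactly 10 rows; each row shifts and turns the pose as measured when the row begins, along the tool's axes as they then stand; what a row does not reach is not made up. A row lasts 1/10 s, in which the tool goes at most 50 mm and 8.59 degrees, less where a joint would pass 70% of its speed; a pose out of reach is approached as far as the arm can. A call with a gripper value outside its range is refused whole. "hand" is the gripper's target within -1 to 1 (fully open at 1, half-way at 0, shut at -1), set as the call begins (left out, the last holds). The fingers move at their own pace and stop on an object; the grip force is fixed at half the most. Time passes only in rows, so rows that do not move let the fingers close, or fill a call up. It gives the time, the measured TCP pose, the force and the opening at its end, in the units of the state.
- telemetry.get_obs(): the state, without advancing time (a new reading comes with each control period).
- cams.camera(name): name is "side" or "top"; returns a dict with "color" (400x640x3 uint8, red, green, blue), "fovy" (degrees; the focal length in pixels is half the picture's height over the tangent of half this angle, whatever the lens; pixels are square), "cx", "cy" (the principal point, pixels), "camera_from_world" (4x4, takes a point from world to camera coordinates). Camera axes: x right, y down, z forward; pixel columns grow to the right and rows downward; lengths in m; the calibration is good to about 2 mm. A picture is of the moment at which its call begins. There is no depth.
- workorder.job_done(): hands the job in, once; it reports no verdict.
The state is a dict: "clock": time; "joint_pos": joint angles; "joint_vel": joint speeds; "tau": joint torques, N m; "eef_pos": TCP position; "tool_rot": TCP orientation; "ft_force": force on the tool from outside, world axes, zero at the start; "ft_torque": the same for the moment, N m; "grip_width": finger opening in m.
Only numpy, scipy, OpenCV 4.12 (cv2) and the standard library are available. Lean on these libraries where they do the work, as an engineer would, in place of code of your own. Each camera call takes 0.05 s, during which the arm holds its last target. There are 200 camera calls.

## Task

The loaded blood-tube carrier has been cleared for use: take the red hold marker off its handle and leave it standing on its feet inside the green tray. Then lift the carrier by the middle of its blue handle straight up out of the grey dock, keeping it level with all four tubes seated, and finish while still holding it steady and level in the air, above the dock and about 10 cm higher than it stood, ready to be handed over. Leave the specimen cup, the bottle and the purple-capped rack alone.

Things in the scene. Friction and masses are not known exactly. Their poses are not given: they have to be found in the camera images.
- carrier: Loose white tube carrier, 170 (its x) by 80 mm (its y), about 0.45 kg with tubes, balanced about its middle; starts in the dock. Origin: centre of its underside; z up. Two rows of cells, 55 mm high, along x at y = +29 and -29 mm; tube caps reach 84 mm. Over the middle a straight blue handle bar along x, 12 mm wide, 14 mm deep, top at 132 mm, on posts at x = +80 and -80 mm, open below.
- handle (a point): Middle of the carrier's handle bar (centre of the bar's section), 125 mm above the carrier's underside; axes as the carrier. Here the carrier hangs in balance.
- dock: Fixed grey dock, 190 mm (its x) by 100 mm (its y), an open shallow tray: floor 8 mm thick, rim 24 mm above the table, 4 mm of play all round the carrier. Origin: centre of its underside, on the table; z up.
- marker: Loose red hold marker, 40 g, 50 (its x) by 24 (y) by 55 mm high. Origin: centre of its underside. Saddle on two 4 mm legs, 16 mm apart inside, its roof's underside 18 mm up; on top a grip tab 36 mm along x, 12 mm thick in y, from 24 to 55 mm up. Starts astride the handle bar within 20 mm of its middle, x along the bar, origin 114 mm above the carrier's; lifts straight off. Stands on its legs.
- tab (a point): Centre of the marker's grip tab, 42 mm above the marker's underside; axes as the marker.
- tray: Fixed green open tray, 150 mm (its x) by 110 mm (its y), rim 22 mm above the table, walls and floor 4 mm thick. Origin: centre of its underside, on the table; z up. It starts empty.
- tube1: Loose capped blood tube, dark red with a red cap, 13 mm thick, cap 16 mm thick, 81 mm long, 18 g, standing in its cell of the carrier at x = -56, y = 29 mm, 3 mm above the carrier's underside. Origin: centre of its lower end; z towards the cap.
- tube2: Loose capped blood tube, dark red with a red cap, 13 mm thick, cap 16 mm thick, 81 mm long, 18 g, standing in its cell of the carrier at x = 56, y = 29 mm, 3 mm above the carrier's underside. Origin: centre of its lower end; z towards the cap.
- tube3: Loose capped blood tube, dark red with a purple cap, 13 mm thick, cap 16 mm thick, 81 mm long, 18 g, standing in its cell of the carrier at x = -37, y = -29 mm, 3 mm above the carrier's underside. Origin: centre of its lower end; z towards the cap.
- tube4: Loose capped blood tube, dark red with a purple cap, 13 mm thick, cap 16 mm thick, 81 mm long, 18 g, standing in its cell of the carrier at x = 37, y = -29 mm, 3 mm above the carrier's underside. Origin: centre of its lower end; z towards the cap.
- cup: Bystander: specimen cup with orange lid, 52 mm across, 62 mm high, standing on the table. Origin: centre of its underside.
- bottle: Bystander: white bottle with blue cap, 60 mm across, 150 mm high, on the table's far side. Origin: centre of its underside.
- rack: Bystander: white tube box with purple caps, 60 by 130 mm, 86 mm high with the caps, on the table's far side. Origin: centre of its underside.

How it is judged:
By the outcome, as a careful person would: the job done as asked, in the order asked, and still so for the second after the job is handed in, while the arm keeps its last pose, push and grip.
It also fails if it takes over 58 s, if anything falls off the work surface, if the arm or the gripper's body presses on something with over 40 N, if the wrist force passes 120 N, or if a joint passes its speed limit or range.

## Working session

There is one attempt and no reset: what is moved stays moved. The work goes in short steps, Python scripts to look and compute and a tool call to move; the robot and the scene stay as the last step left them, time stands still between calls to the robot, and variables do not carry over. Pictures are saved under pics/ and viewed, about 8 in all and at most 12, crops included, and the job is handed in when it is done.

Besides the shell and the picture viewer there is one more tool, called after "Call:" as name(argument=value, ...), one argument or row to a line, values as JSON. apply_moves: Moves the arm, as the interface text tells. Its arguments: {"type":"object","properties":{"moves":{"type":"array"},"hand":{"type":"number"}},"required":["moves"]}

```bash
mkdir -p pics; cat > h.py <<'E'
import numpy as np, cv2
from workcell import telemetry, cams, workorder
from scipy.spatial.transform import Rotation as R
def cam(n):
    c=cams.camera(n); f=200/np.tan(np.radians(c["fovy"])/2)
    c["K"]=np.array([[f,0,c["cx"]],[0,f,c["cy"]],[0,0,1]]); return c
def proj(c,P):
    P=np.atleast_2d(P); T=c["camera_from_world"]; q=P@T[:3,:3].T+T[:3,3]; q=q@c["K"].T; return q[:,:2]/q[:,2:]
def ray(c,uv,z):
    T=c["camera_from_world"]; Rm=T[:3,:3]; o=-Rm.T@T[:3,3]; d=Rm.T@np.linalg.inv(c["K"])@np.array([*uv,1.]); return o+d*(z-o[2])/d[2]
def save(c,n): cv2.imwrite("pics/"+n,c["color"][:,:,::-1])
E
python3 - <<'E'
from h import *
for n in("top","side"):
    c=cam(n); save(c,n+"0.png"); T=c["camera_from_world"]; print(n,c["fovy"],c["cx"],c["cy"],-T[:3,:3].T@T[:3,3],T[:3,:3].round(3).tolist()); np.savez(n+"0.npz",color=c["color"],K=c["K"],camera_from_world=T)
o=telemetry.get_obs(); print(o)
E
```

```text
top 45.443487884705775 325.03067930215144 202.69855172870945 [ 0.37688873 -0.02250451  1.18940088] [[-0.019, -1.0, 0.001], [-0.985, 0.019, -0.17], [0.17, -0.004, -0.985]]
side 56.61486103028494 316.95211268939863 195.547061771399 [ 0.25070505 -0.54719085  0.56966568] [[0.834, -0.551, -0.014], [-0.324, -0.47, -0.821], [0.446, 0.689, -0.571]]
{'clock': 0.1, 'joint_pos': array([ 1.16497424e+00,  2.41324952e-01,  3.90484037e-03,  1.33518484e+00,
       -5.31522226e-05,  1.57077656e+00]), 'joint_vel': array([-0.00072258, -0.00355892,  0.0024324 ,  0.00378985, -0.00065842,
        0.00125671]), 'tau': array([ 3.71510669e-04, -3.73137510e+01,  2.53009951e+01,  1.08607707e-02,
        5.06574895e-05,  4.02016724e-06]), 'eef_pos': array([0.19718155, 0.45886812, 0.21792583]), 'tool_rot': array([ 8.35091273e-01,  5.50110669e-01, -7.40572952e-04,  5.19650117e-04]), 'ft_force': array([-0.4852561 , -0.71243133,  0.31069348]), 'ft_torque': array([ 0.03033179,  0.03234594, -0.01479845]), 'grip_width': 0.08548397921772456}
```

View pics/top0.png

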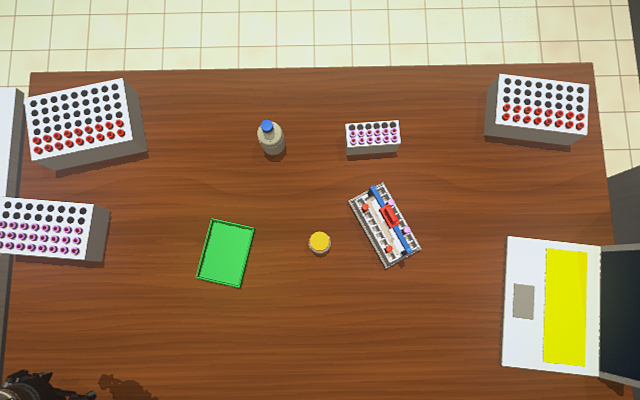

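View pics/side0.png

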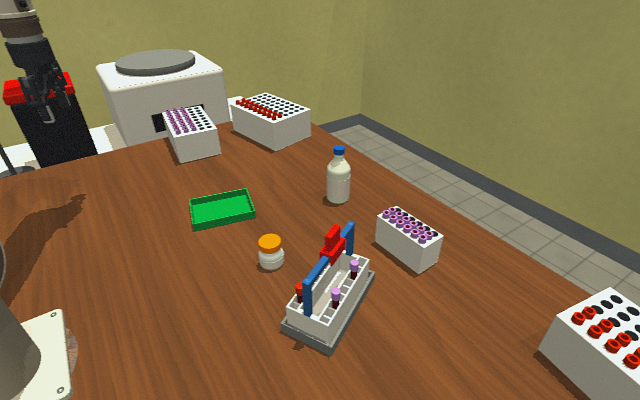

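Top view: the carrier is at about (385,224) with the marker at (390,215), the tray at (226,253) and the cup at (319,242). In the side view the marker is at (332,243) and the handle runs from (308,300) to (350,235).

```bash
python3 - <<'E'
from h import *
L={n:dict(np.load(n+"0.npz")) for n in("top","side")}
def mask(c,lo,hi,box,hi2=None):
    h=cv2.cvtColor(c["color"],cv2.COLOR_RGB2HSV); m=cv2.inRange(h,lo,hi); z=np.zeros_like(m); x0,y0,x1,y1=box; z[y0:y1,x0:x1]=m[y0:y1,x0:x1]
    return z
def comp(m):
    n,l,s,ce=cv2.connectedComponentsWithStats(m); i=1+np.argmax(s[1:,4]); return (l==i).astype(np.uint8),ce[i],s[i]
t=L["top"]
# green tray
m,ce,s=comp(mask(t,(45,80,60),(80,255,255),(180,200,270,300)))
b=cv2.boxPoints(cv2.minAreaRect(cv2.findNonZero(m))); P=np.array([ray(t,p,.022) for p in b]); print("tray",P.mean(0),P.round(3).tolist(),[np.linalg.norm(P[i]-P[i-1]) for i in range(4)])
# blue
mb=mask(t,(100,120,60),(125,255,255),(340,170,430,280)); r=cv2.minAreaRect(cv2.findNonZero(mb)); b=cv2.boxPoints(r)
P=np.array([ray(t,p,.140) for p in b]);print("handle",P.mean(0),P.round(3).tolist(),[np.linalg.norm(P[i]-P[i-1]) for i in range(4)])
h=cv2.cvtColor(t["color"],cv2.COLOR_RGB2HSV)
mr=mask(t,(0,170,60),(6,255,255),(340,170,430,280))|mask(t,(174,170,60),(180,255,255),(340,170,430,280)); m,ce,s=comp(mr); print("marker",ce,s,ray(t,ce,.17))
for n in L:
    c=L[n]; box=(340,175,430,275) if n=="top" else (270,210,390,360); k=6 if n=="top" else 4
    im=c["color"][box[1]:box[3],box[0]:box[2],::-1]; L[n]["crop"]=cv2.resize(im,None,fx=k,fy=k,interpolation=cv2.INTER_CUBIC); cv2.imwrite(f"pics/{n}_crop.png",L[n]["crop"])
m,ce,s=comp(mask(t,(10,120,80),(32,255,255),(300,225,340,262)));print("cup",ce,s,ray(t,ce,.062))
E
```

```text
tray [0.4606067 0.219587  0.022    ] [[0.401, 0.291, 0.022], [0.549, 0.257, 0.022], [0.52, 0.148, 0.022], [0.372, 0.183, 0.022]] [np.float64(0.1107671998685623), np.float64(0.1523232850820735), np.float64(0.11321484148601378), np.float64(0.1516638264678321)]
handle [ 0.5191319  -0.17083684  0.14      ] [[0.59, -0.126, 0.14], [0.597, -0.138, 0.14], [0.448, -0.215, 0.14], [0.442, -0.204, 0.14]] [np.float64(0.16766614357672954), np.float64(0.01330706182447289), np.float64(0.167848916920775), np.float64(0.012993792366492037)]
marker [389.10132159 215.91629956] [379 204  21  24 227] [ 0.52089096 -0.16415789  0.17      ]
cup [319.44614265 242.77292576] [ 300  225   40   37 1374] [ 0.47531329 -0.01201596  0.062     ]
```

View pics/top_crop.png

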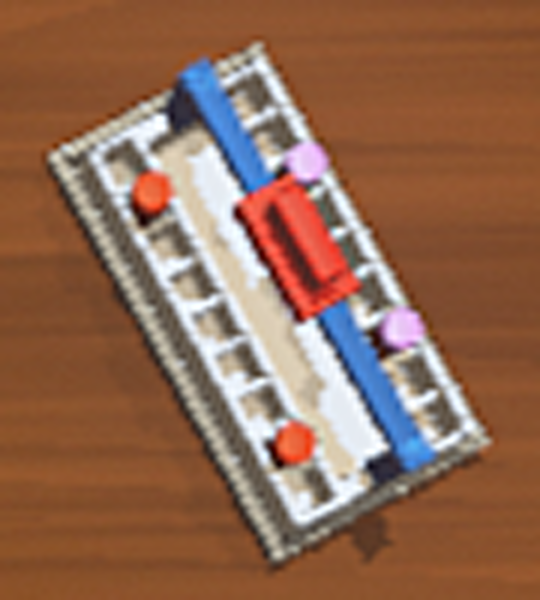

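View pics/side_crop.png

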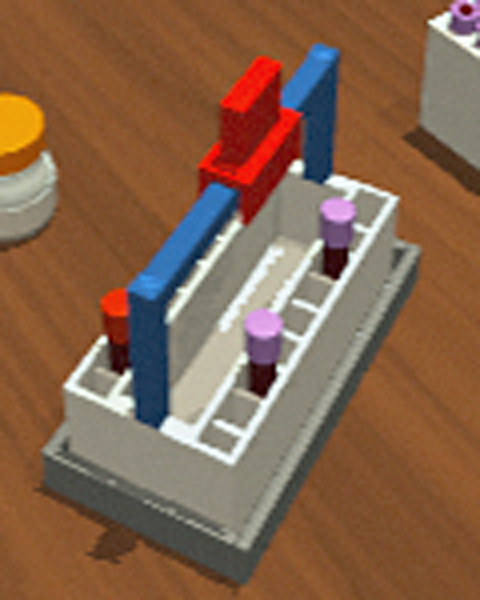

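```bash
python3 - <<'E'
from h import *
L={n:dict(np.load(n+"0.npz")) for n in("top","side")}; t,s=L["top"],L["side"]
a=ray(s,(306.5,282.5),.14);b=ray(s,(351.5,222.5),.14);print("side handle",a,b,(a+b)/2,np.degrees(np.arctan2(*(b-a)[[1,0]])),np.linalg.norm(a-b))
print("tab",ray(t,(393,215.5),.177),ray(s,(333,230),.177))
# overlay of model
def box(c,ctr,yaw,off,d):
    k=np.array([[i,j,l] for i in(-.5,.5) for j in(-.5,.5) for l in(-.5,.5)])*d+off
    return k@R.from_euler("z",yaw,degrees=True).as_matrix().T+ctr
yaw=27.6; C=np.array([.519,-.171,.008]); out=[]
mk=.004
for n,bx,k in(("top",(340,175,430,275),6),("side",(270,210,390,360),4)):
    c=L[n]; im=cv2.imread(f"pics/{n}_crop.png")
    for off,d,col in(((0,0,.125),(.172,.012,.014),(0,255,255)),((0,0,.0275),(.17,.08,.055),(0,255,0)),((mk,0,.1535),(.036,.012,.031),(255,255,0))):
        p=(proj(c,box(c,C,yaw,np.array(off),np.array(d)))-bx[:2])*k
        for i in range(8):
            for j in range(i):
                if bin(i^j).count("1")==1: cv2.line(im,tuple(int(v) for v in p[i]),tuple(int(v) for v in p[j]),col,1)
    out.append(cv2.resize(im,None,fx=600/im.shape[0]*.9,fy=600/im.shape[0]*.9)[:540,:400] if 0 else cv2.copyMakeBorder(im[:600,:],0,600-im.shape[0],0,0,cv2.BORDER_CONSTANT))
o=np.hstack(out); cv2.imwrite("pics/ov.png",cv2.resize(o,(790,int(o.shape[0]*790/o.shape[1]))))
E
```

```text
side handle [ 0.44579447 -0.21219247  0.14      ] [ 0.59060451 -0.13654979  0.14      ] [ 0.51819949 -0.17437113  0.14      ] 27.58067145656708 0.16337614283291627
tab [ 0.52064106 -0.17157059  0.177     ] [ 0.5245534  -0.17022049  0.177     ]
```

View pics/ov.png

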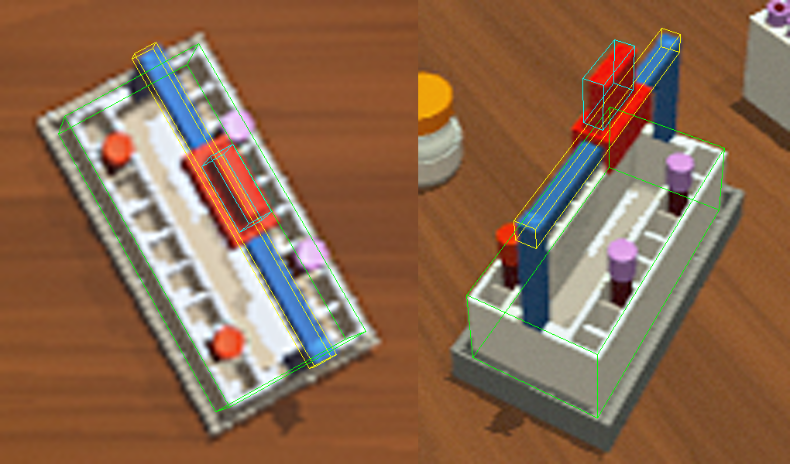

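The overlay fits within about 2–3 mm. Averaging both views puts the handle middle at (0.5185, -0.1725), yaw 27.6°, and the tab at about (0.5225, -0.171).

```bash
cat >> h.py <<'E'
def plan(xyz,yaw,n):
    o=telemetry.get_obs(); p=np.array(o["eef_pos"]); M=R.from_quat(o["tool_rot"]).as_matrix(); y=np.degrees(np.arctan2(M[1,0],M[0,0]))
    d=np.array(xyz)-p; dy=(yaw-y+180)%360-180; print("t",o["clock"],"pos",p.round(4),"yaw",y.round(1),"tilt z",M[:,2].round(3),"F",np.round(o["ft_force"],1),"w",round(o["grip_width"],4),"d",d.round(4),dy.round(1))
    print([[round(float(v),1) for v in (R.from_euler("z",-dy*i/n,degrees=True).as_matrix().T@(M.T@d))*1000/n]+[round(-dy/n,2)] for i in range(n)])
E
python3 -c "
from h import *
plan((.5225,-.171,.26),-62.4,20)"
```

```text
t 0.1 pos [0.1972 0.4589 0.2179] yaw 66.7 tilt z [-0.001 -0.002 -1.   ] F [-0.5 -0.7  0.3] w 0.0855 d [ 0.3253 -0.6299  0.0421] -129.1
[[-22.5, 27.4, -2.1, np.float64(6.46)], [-19.3, 29.7, -2.1, np.float64(6.46)], [-15.8, 31.7, -2.1, np.float64(6.46)], [-12.2, 33.3, -2.1, np.float64(6.46)], [-8.3, 34.5, -2.1, np.float64(6.46)], [-4.4, 35.2, -2.1, np.float64(6.46)], [-0.4, 35.4, -2.1, np.float64(6.46)], [3.6, 35.3, -2.1, np.float64(6.46)], [7.5, 34.6, -2.1, np.float64(6.46)], [11.4, 33.6, -2.1, np.float64(6.46)], [15.1, 32.1, -2.1, np.float64(6.46)], [18.6, 30.2, -2.1, np.float64(6.46)], [21.8, 27.9, -2.1, np.float64(6.46)], [24.9, 25.3, -2.1, np.float64(6.46)], [27.5, 22.3, -2.1, np.float64(6.46)], [29.9, 19.1, -2.1, np.float64(6.46)], [31.8, 15.6, -2.1, np.float64(6.46)], [33.4, 11.9, -2.1, np.float64(6.46)], [34.5, 8.1, -2.1, np.float64(6.46)], [35.2, 4.2, -2.1, np.float64(6.46)]]
```

Call:
apply_moves(
  moves=[
    [[-22,27,-4,6.5],[-19,30,-4,6.5],[-16,32,-4,6.5],[-12,33,-4,6.5],[-8,34,-4,6.5],[-4,35,-4,6.5],[0,35,-4,6.5],[4,35,-4,6.5],[8,35,-4,6.5],[11,34,-4,6.5]],
  ],
  hand=1,
)

```text
clock: 1.1
eef_pos: [0.356, 0.1329, 0.255]
tool_rot: [1.0, -0.002, -0.003, 0.004]
ft_force: [0.6, 0.0, -0.0]
grip_width: 0.0856
```

```bash
python3 -c "
from h import *
plan((.5225,-.171,.26),-62.4,10)"
```

```text
t 1.1 pos [0.356  0.1329 0.255 ] yaw -0.3 tilt z [-0.007 -0.009 -1.   ] F [ 0.6  0.  -0. ] w 0.0856 d [ 0.1665 -0.3039  0.005 ] -62.1
[[16.8, 30.3, -0.3, np.float64(6.21)], [20.0, 28.3, -0.3, np.float64(6.21)], [22.9, 26.0, -0.3, np.float64(6.21)], [25.6, 23.4, -0.3, np.float64(6.21)], [28.0, 20.4, -0.3, np.float64(6.21)], [30.0, 17.3, -0.3, np.float64(6.21)], [31.7, 13.9, -0.3, np.float64(6.21)], [33.0, 10.4, -0.3, np.float64(6.21)], [34.0, 6.8, -0.3, np.float64(6.21)], [34.5, 3.1, -0.3, np.float64(6.21)]]
```

Call:
apply_moves(
  moves=[
    [[17,30,0,6.2],[20,28,0,6.2],[23,26,0,6.2],[26,23,0,6.2],[28,20,0,6.2],[30,17,0,6.2],[32,14,0,6.2],[33,10,0,6.2],[34,7,0,6.2],[30,3,0,5]],
  ],
)

```text
clock: 2.1
eef_pos: [0.5174, -0.1838, 0.253]
tool_rot: [0.849, -0.529, -0.004, 0.006]
ft_force: [-0.5, -0.3, 0.7]
grip_width: 0.0854
```

```bash
python3 -c "
from h import *
plan((.5225,-.171,.23),-62.4,5)"
```

```text
t 2.1 pos [ 0.5174 -0.1838  0.253 ] yaw -63.9 tilt z [-0.012 -0.006 -1.   ] F [-0.5 -0.3  0.7] w 0.0854 d [ 0.0051  0.0128 -0.023 ] 1.5
[[-1.8, -2.1, 4.6, np.float64(-0.3)], [-1.8, -2.1, 4.6, np.float64(-0.3)], [-1.8, -2.1, 4.6, np.float64(-0.3)], [-1.8, -2.1, 4.6, np.float64(-0.3)], [-1.8, -2.1, 4.6, np.float64(-0.3)]]
```

Call:
apply_moves(
  moves=[
    [[-2,-2,5,-0.3],[-2,-2,5,-0.3],[-2,-2,5,-0.3],[-2,-2,5,-0.3],[-1,-2,3,-0.3],[0,0,0,0],[0,0,0,0],[0,0,0,0],[0,0,0,0],[0,0,0,0]],
  ],
  hand=0,
)

```text
clock: 3.1
eef_pos: [0.5213, -0.1698, 0.2264]
tool_rot: [0.856, -0.516, -0.005, 0.006]
ft_force: [-0.8, 0.5, 1.8]
grip_width: 0.0429
```

```bash
python3 - <<'E'
from h import *
plan((.5225,-.171,.169),-62.4,10)
c=cam("side"); save(c,"side1.png"); a=cv2.resize(c["color"][120:360,240:420,::-1],None,fx=2.5,fy=2.5,interpolation=cv2.INTER_CUBIC)
c=cam("top"); b=cv2.resize(c["color"][160:280,340:430,::-1],None,fx=5,fy=5,interpolation=cv2.INTER_CUBIC)
o=np.hstack([b[:600,:350],a]); cv2.imwrite("pics/ck1.png",cv2.resize(np.hstack([b,a]),None,fx=.88,fy=.88)); print(o.shape)
E
```

```text
t 3.1 pos [ 0.5213 -0.1698  0.2264] yaw -62.2 tilt z [-0.016 -0.005 -1.   ] F [-0.8  0.5  1.8] w 0.0429 d [ 0.0012 -0.0012 -0.0574] -0.2
[[0.2, -0.1, 5.7, np.float64(0.02)], [0.2, -0.1, 5.7, np.float64(0.02)], [0.2, -0.1, 5.7, np.float64(0.02)], [0.2, -0.1, 5.7, np.float64(0.02)], [0.2, -0.1, 5.7, np.float64(0.02)], [0.2, -0.1, 5.7, np.float64(0.02)], [0.2, -0.1, 5.7, np.float64(0.02)], [0.2, -0.1, 5.7, np.float64(0.02)], [0.2, -0.1, 5.7, np.float64(0.02)], [0.2, -0.1, 5.7, np.float64(0.02)]]
(600, 800, 3)
```

View pics/ck1.png

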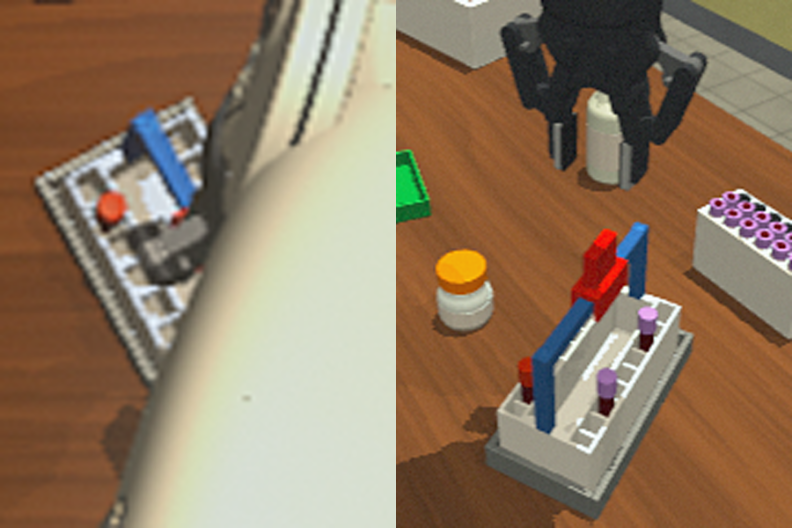

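```bash
python3 - <<'E'
from h import *
plan((.5225,-.171,.169),-62.4,10)
s=dict(np.load("side0.npz")); 
print(proj(s,[(.521,-.170,.207),(.5225,-.171,.177),(.5213,-.1698,.177)]))
o=telemetry.get_obs(); print(o["joint_pos"].round(4),o["joint_vel"].round(4))
E
```

```text
t 3.2 pos [ 0.5213 -0.1698  0.2263] yaw -62.2 tilt z [-0.016 -0.005 -1.   ] F [-0.4 -0.6  1.3] w 0.0426 d [ 0.0012 -0.0012 -0.0573] -0.2
[[0.2, -0.1, 5.7, np.float64(0.02)], [0.2, -0.1, 5.7, np.float64(0.02)], [0.2, -0.1, 5.7, np.float64(0.02)], [0.2, -0.1, 5.7, np.float64(0.02)], [0.2, -0.1, 5.7, np.float64(0.02)], [0.2, -0.1, 5.7, np.float64(0.02)], [0.2, -0.1, 5.7, np.float64(0.02)], [0.2, -0.1, 5.7, np.float64(0.02)], [0.2, -0.1, 5.7, np.float64(0.02)], [0.2, -0.1, 5.7, np.float64(0.02)]]
[[331.29049836 216.19039766]
 [332.25046741 230.7168621 ]
 [331.22268524 230.59256831]]
[-0.3093  0.3459  0.169   1.4076 -0.0098  2.3471] [-0.0017  0.0037 -0.0016 -0.0023 -0.0002  0.0005]
```

Call:
apply_moves(
  moves=[
    [[0,0,4,0],[0,0,4,0],[0,0,4,0],[0,0,4,0],[0,0,4,0],[0,0,0,0],[0,0,0,0],[0,0,0,0],[0,0,0,0],[0,0,0,0]],
  ],
)

```text
clock: 4.2
eef_pos: [0.5207, -0.1703, 0.2041]
tool_rot: [0.856, -0.517, -0.006, 0.006]
ft_force: [0.1, 0.9, 0.2]
grip_width: 0.0428
```

```bash
python3 - <<'E'
from h import *
plan((.5225,-.171,.169),-62.4,10)
o=telemetry.get_obs(); print(o["joint_pos"].round(4),o["joint_vel"].round(4))
c=cam("side"); a=c["color"][120:320,260:420,::-1]; cv2.imwrite("pics/ck2.png",cv2.resize(a,None,fx=3,fy=3,interpolation=cv2.INTER_CUBIC))
E
```

```text
t 4.2 pos [ 0.5207 -0.1703  0.2041] yaw -62.2 tilt z [-0.017 -0.005 -1.   ] F [0.1 0.9 0.2] w 0.0428 d [ 0.0018 -0.0007 -0.0351] -0.2
[[0.2, -0.2, 3.5, np.float64(0.02)], [0.2, -0.2, 3.5, np.float64(0.02)], [0.2, -0.2, 3.5, np.float64(0.02)], [0.2, -0.2, 3.5, np.float64(0.02)], [0.2, -0.2, 3.5, np.float64(0.02)], [0.2, -0.2, 3.5, np.float64(0.02)], [0.2, -0.2, 3.5, np.float64(0.02)], [0.2, -0.2, 3.5, np.float64(0.02)], [0.2, -0.2, 3.5, np.float64(0.02)], [0.2, -0.2, 3.5, np.float64(0.02)]]
[-0.3104  0.3541  0.123   1.3542 -0.0098  2.3466] [-0.0001 -0.002   0.0027  0.0004  0.0012 -0.0009]
```

View pics/ck2.png

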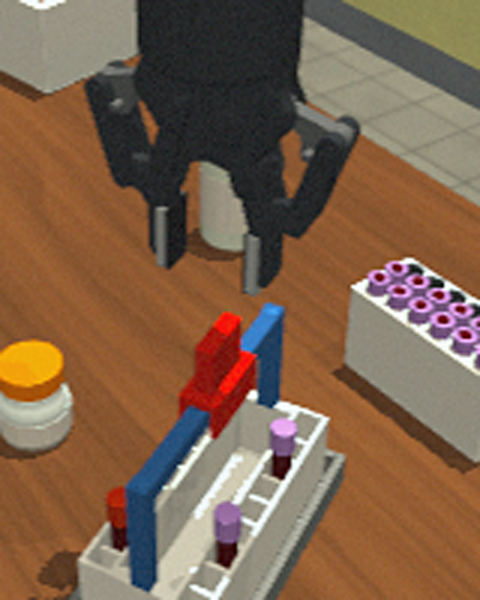

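The fingertips sit higher in the side view than I predicted, so I'll check this against the top camera before descending.

```bash
python3 - <<'E'
from h import *
t=dict(np.load("top0.npz")); s=dict(np.load("side0.npz"))
x=np.array([.466,-.885,0]); y=np.array([-.885,-.466,0])
g=np.array([.5207,-.1703,.2041])
for nm,zz in(("tip",.187+.006),("padtop",.225+.006)):
    P=[g*[1,1,0]+[0,0,zz]+sg*x*.0214+k*y*.011 for sg in(-1,1) for k in(-1,1)]
    print(nm,((proj(s,P)-[260,120])*3).round().tolist())
# least squares for strip bottoms: left (165,262), right (255,288) in crop*3
from scipy.optimize import least_squares
obs=np.array([[165,262],[255,288]])/3+[260,120]
for k in(-.011,0,.011):
    f=lambda p:(proj(s,[p+sg*x*.0214+k*y for sg in(-1,1)])-obs).ravel()
    r=least_squares(f,g); print(k,r.x.round(4),r.cost)
c=cam("top"); cv2.imwrite("pics/ck3.png",cv2.resize(np.hstack([c["color"][160:280,330:450,::-1]]),None,fx=5,fy=5,interpolation=cv2.INTER_CUBIC))
for zz in(.187,.23,.27): print(zz,[((proj(t,[g*[1,1,0]+[0,0,zz]-x*w])[0]-[330,160])*5).round().tolist() for w in(.0214,.036,.057)])
E
```

```text
tip [[188.0, 287.0], [169.0, 309.0], [259.0, 310.0], [241.0, 334.0]]
padtop [[187.0, 230.0], [167.0, 252.0], [261.0, 253.0], [242.0, 276.0]]
-0.011 [ 0.46   -0.2431  0.2809] 0.1613406222571628
0 [ 0.4698 -0.2379  0.2809] 0.16134062225713428
0.011 [ 0.4795 -0.2328  0.2809] 0.161340622257168
0.187 [[272.0, 298.0], [242.0, 315.0], [199.0, 339.0]]
0.23 [[285.0, 284.0], [254.0, 301.0], [209.0, 326.0]]
0.27 [[298.0, 269.0], [265.0, 287.0], [219.0, 313.0]]
```

View pics/ck3.png

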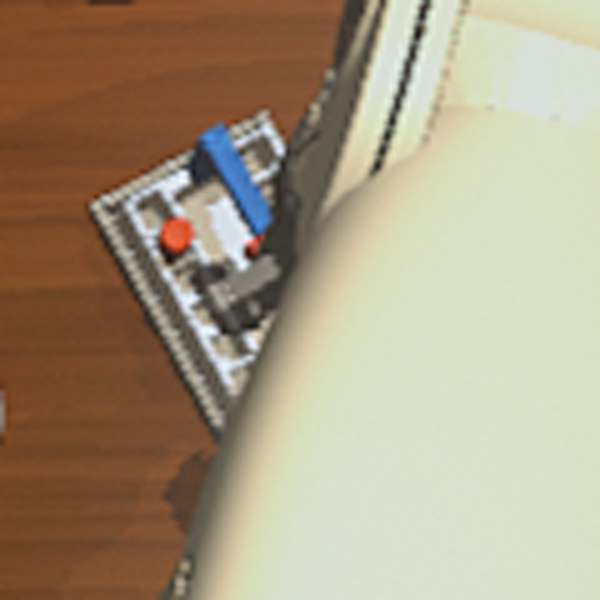

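Top view: the finger (228–280, 265–308) lies about where predicted horizontally. The side-view offset therefore looks vertical, meaning the pads are farther back while open. I'll descend and look again.

Call:
apply_moves(
  moves=[
    [[1,0,5,0],[0,-1,5,0],[1,0,5,0],[0,-1,5,0],[0,0,5,0],[0,0,4,0],[0,0,3,0],[0,0,0,0],[0,0,0,0],[0,0,0,0]],
  ],
)

```text
clock: 5.3
eef_pos: [0.5226, -0.1712, 0.1684]
tool_rot: [0.856, -0.517, -0.007, 0.007]
ft_force: [-0.1, -0.9, -0.6]
grip_width: 0.0424
```

```bash
python3 - <<'E'
from h import *
plan((.5225,-.171,.169),-62.4,10)
c=cam("side"); a=c["color"][140:300,270:410,::-1]; cv2.imwrite("pics/ck4.png",cv2.resize(a,None,fx=3.5,fy=3.5,interpolation=cv2.INTER_CUBIC))
E
```

```text
t 5.3 pos [ 0.5226 -0.1712  0.1684] yaw -62.2 tilt z [-0.018 -0.004 -1.   ] F [-0.1 -0.9 -0.6] w 0.0424 d [-0.0001  0.0002  0.0006] -0.2
[[-0.0, 0.0, -0.1, np.float64(0.02)], [-0.0, 0.0, -0.1, np.float64(0.02)], [-0.0, 0.0, -0.1, np.float64(0.02)], [-0.0, 0.0, -0.1, np.float64(0.02)], [-0.0, 0.0, -0.1, np.float64(0.02)], [-0.0, 0.0, -0.1, np.float64(0.02)], [-0.0, 0.0, -0.1, np.float64(0.02)], [-0.0, 0.0, -0.1, np.float64(0.02)], [-0.0, 0.0, -0.1, np.float64(0.02)], [-0.0, 0.0, -0.1, np.float64(0.02)]]
```

View pics/ck4.png

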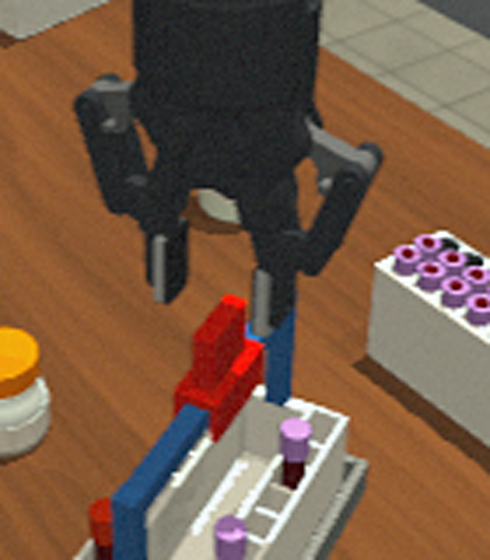

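Call:
apply_moves(
  moves=[
    [[0,0,0,0],[0,0,0,0],[0,0,0,0],[0,0,0,0],[0,0,0,0],[0,0,0,0],[0,0,0,0],[0,0,0,0],[0,0,0,0],[0,0,0,0]],
  ],
  hand=-0.6,
)

```text
clock: 6.35
eef_pos: [0.5232, -0.1714, 0.1693]
tool_rot: [0.856, -0.517, -0.006, 0.006]
ft_force: [-0.5, -0.1, 0.3]
grip_width: 0.0171
```

```bash
python3 - <<'E'
from h import *
plan((.5225,-.171,.169),-62.4,1)
c=cam("side"); a=c["color"][170:300,280:400,::-1]; cv2.imwrite("pics/ck5.png",cv2.resize(a,None,fx=4,fy=4,interpolation=cv2.INTER_CUBIC))
E
```

```text
t 6.35 pos [ 0.5232 -0.1714  0.1693] yaw -62.2 tilt z [-0.016 -0.005 -1.   ] F [-0.5 -0.1  0.3] w 0.0171 d [-0.0007  0.0004 -0.0003] -0.2
[[-0.7, 0.4, 0.4, np.float64(0.17)]]
```

View pics/ck5.png

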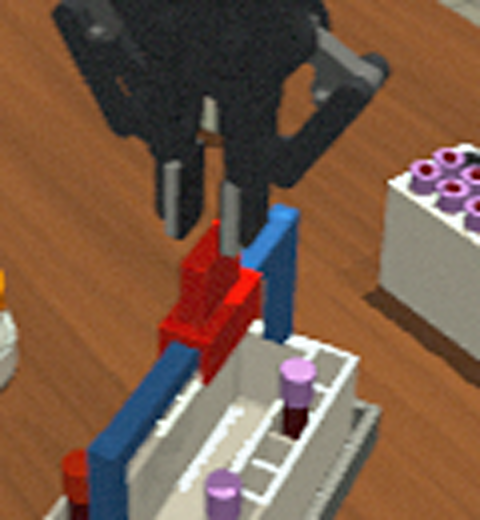

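The side view shows the fingertips level with the tab top (tip midpoint (202,243), tab top centre about (210,246)), higher than expected. I'll close here and use the finger width as a feeler.

Call:
apply_moves(
  moves=[
    [[0,0,0,0],[0,0,0,0],[0,0,0,0],[0,0,0,0],[0,0,0,0],[0,0,0,0],[0,0,0,0],[0,0,0,0],[0,0,0,0],[0,0,0,0]],
  ],
  hand=-1,
)

```text
clock: 7.4
eef_pos: [0.5231, -0.1714, 0.1693]
tool_rot: [0.856, -0.517, -0.006, 0.006]
ft_force: [-1.0, 0.2, -0.0]
grip_width: 0.0001
```

The fingers shut on nothing, so the tips are not where the stated pose puts them. I'll locate the shut tips numerically by differencing against the first side image.

```bash
python3 - <<'E'
from h import *
s=dict(np.load("side0.npz")); c=cam("side"); im=c["color"].astype(int); d=np.abs(im-s["color"].astype(int)).sum(2)
sat=im.max(2)-im.min(2)
m=(d>60)&(sat<35)
for u in range(312,352,2):
    r=np.nonzero(m[180:262,u])[0]; print(u,(r.max()+180 if len(r) else None),end="; ")
print()
sub=m[205:250,315:350]
for i,row in enumerate(sub): print(205+i,"".join("#" if v else ("r" if im[205+i,315+j,0]>2*im[205+i,315+j,1]+20 and im[205+i,315+j,2]<60 else ".") for j,v in enumerate(row)))
print(telemetry.get_obs()["joint_pos"].round(4))
E
```

```text
312 203; 314 204; 316 205; 318 261; 320 206; 322 209; 324 225; 326 229; 328 230; 330 231; 332 231; 334 231; 336 229; 338 227; 340 225; 342 214; 344 214; 346 215; 348 214; 350 212; 
205 ##.#########.#########.############
206 .....###########.#...##############
207 .......############################
208 .......############################
209 .......############################
210 ........###########################
211 .........##########################
212 .........##########################
213 .........##########################
214 .........#########################.
215 .........##################....#...
216 .........##################........
217 .........##################........
218 .........##################........
219 .........##################........
220 .........##################........
221 .........##################........
222 .........##################........
223 .........##################........
224 .........#################.........
225 .........#################.........
226 ...........##############..........
227 ...........#############r..........
[... 230 characters left out ...]
..........
234 ...........rrrrrrrrrrrrrr..........
235 ..........rrrrrrrrrrrrrrr..........
236 ..........rrrrrrrrrrrrrrr..........
237 ..........rrrrrrrrrrrrrrrrr........
238 ..........rrrrrrrrrrrrrrrrrrrr.....
239 ..........rrrrrrrrrrrrrrrrrrrr.....
240 ..........rrrrrrrrrrrrrrrrrrrr.....
241 ..........rrrrrrrrrrrrrrrrrrrr.....
242 ..........rrrrrrrrrrrrrrrrrrrr.....
243 ..........rrrrrrrrrrrrrrrrrrrr.....
244 ..........rrrrrrrrrrrrrrrrrrrr.....
245 .........rrrrrrrrrrrrrrrrrrrrr.....
246 ........rrrrrrrrrrrrrrrrrrrrrr.....
247 ........rrrrrrrrrrrrrrrrrrrrrr.....
248 .......rrrrrrrrrrrrrrrrrrrrrrr.....
249 ......rrrrrrrrrrrrrrrrrrrrrrr......
[-0.311   0.3767  0.0644  1.2725 -0.0098  2.346 ]
```

Shut tips project to about (332,227), right above the tab top (332,230.7). Horizontal alignment is good, but the tips are roughly 30 mm higher than the stated geometry implies. Descending half-open is safe under either reading.

Call:
apply_moves(
  moves=[
    [[0,0,0,0],[0,0,0,0],[0,0,0,0],[0,0,0,0],[0,0,0,0],[0,0,0,0],[0,0,4,0],[0,0,4,0],[0,0,4,0],[0,0,0,0]],
  ],
  hand=0,
)

```text
clock: 8.45
eef_pos: [0.5228, -0.1714, 0.156]
tool_rot: [0.856, -0.517, -0.006, 0.006]
ft_force: [0.6, 0.3, 0.8]
grip_width: 0.0429
```

Call:
apply_moves(
  moves=[
    [[0,0,0,0],[0,0,0,0],[0,0,0,0],[0,0,0,0],[0,0,0,0],[0,0,0,0],[0,0,0,0],[0,0,0,0],[0,0,0,0],[0,0,0,0]],
  ],
  hand=-1,
)

```text
clock: 9.45
eef_pos: [0.5227, -0.1714, 0.1559]
tool_rot: [0.856, -0.517, -0.006, 0.006]
ft_force: [0.3, -0.0, -0.1]
grip_width: 0.0099
```

It caught only the top of the tab. I'll reopen, go 16 mm lower and regrip.

Call:
apply_moves(
  moves=[
    [[0,0,0,0],[0,0,0,0],[0,0,0,0],[0,0,0,0],[0,0,4,0],[0,0,4,0],[0,0,4,0],[0,0,3,0],[0,0,0,0],[0,0,0,0]],
  ],
  hand=0,
)

```text
clock: 10.45
eef_pos: [0.5223, -0.1714, 0.1392]
tool_rot: [0.856, -0.517, -0.006, 0.007]
ft_force: [0.5, 0.0, -0.4]
grip_width: 0.0424
```

Call:
apply_moves(
  moves=[
    [[0,0,0,0],[0,0,0,0],[0,0,0,0],[0,0,0,0],[0,0,0,0],[0,0,0,0],[0,0,0,0],[0,0,0,0],[0,0,0,0],[0,0,0,0]],
  ],
  hand=-1,
)

```text
clock: 11.45
eef_pos: [0.5225, -0.1714, 0.1395]
tool_rot: [0.856, -0.517, -0.006, 0.006]
ft_force: [0.6, 0.2, -0.7]
grip_width: 0.011
```

```bash
python3 - <<'E'
from h import *
plan((.5225,-.171,.169),-62.4,1)
c=cam("side");save(c,"s5.png"); im=c["color"].astype(int)
for v in range(215,262):
  print(v,"".join("r" if im[v,u,0]>2*im[v,u,1]+20 and im[v,u,2]<60 else("b" if im[v,u,2]>im[v,u,0]+25 else ("#" if np.ptp(im[v,u])<35 and im[v,u].sum()<450 else ".")) for u in range(300,360)))
E
```

```text
t 11.45 pos [ 0.5225 -0.1714  0.1395] yaw -62.2 tilt z [-0.017 -0.005 -1.   ] F [ 0.6  0.2 -0.7] w 0.011 d [0.     0.0004 0.0295] -0.2
[[-0.5, 0.3, -29.5, np.float64(0.17)]]
215 ........#######################################.......######
216 .........######################################......#######
217 .........######################################.....########
218 ..........#####################..##############....#########
219 ...........###################....##########################
220 .................###############..##########################
221 ..................##############..##########################
222 ...................#############..##########################
223 ...................#############..#########################.
224 ....................############..########################..
225 ....................############..#######################...
226 .....................###########..######################....
227 .....................###########rr####################......
228 .....................##########rrr#####################.....
229 ............
[... 1428 characters left out ...]
..........rrrrrrrrrrrrrrrrrrrrrr....bbbbbbb.......
252 ....................rrrrrrrrrrrrrrrrrrrrrr....bbbbbbb.......
253 ....................rrrrrrrrrrrrrrrrrrrrr.#..#bbbbbbb#......
254 ....................rrrrrrrrrrrrrrrrrrrr.#####bbbbbbb.......
255 ....................rrr#.rrrrrrrrrrrrrrr#########bbb........
256 ....................rrbbbbb.rrrrrrrrrrr.############........
257 ....................r#bbbbbbb.rrrrrrrr.###############......
258 .....................bbbbbbbbb.rrrrrrr.#################....
259 ....................bbbbbbbbbbrrrrrrr.##############.......#
260 ...................bbbbbbbbbbb.rrrrr.##############.......##
261 ..................#bbbbbbbbbbbrrrrr.##############.........#
```

The fingers straddle the tab down to just above the saddle. Lifting.

Call:
apply_moves(
  moves=[
    [[0,0,-4,0],[0,0,-5,0],[0,0,-6,0],[0,0,-8,0],[0,0,-10,0],[0,0,-10,0],[0,0,-10,0],[0,0,-8,0],[0,0,0,0],[0,0,0,0]],
  ],
)

```text
clock: 12.5
eef_pos: [0.5246, -0.1715, 0.2082]
tool_rot: [0.856, -0.517, -0.004, 0.006]
ft_force: [0.0, -0.6, 0.6]
grip_width: 0.0109
```

```bash
python3 - <<'E'
from h import *
s=dict(np.load("side0.npz"))
plan((.4606,.2196,.21),-20,20)
c=cam("side");save(c,"s6.png"); im=c["color"].astype(int)
h=cv2.cvtColor(c["color"],cv2.COLOR_RGB2HSV); m=cv2.inRange(h,(0,180,60),(6,255,255))|cv2.inRange(h,(174,180,60),(180,255,255))
n,l,st,ce=cv2.connectedComponentsWithStats(m[150:330,280:400].copy())
print([(st[i].tolist(),ce[i].round(1).tolist()) for i in range(1,n) if st[i,4]>15])
print(proj(s,[(.5225,-.171,.122+z) for z in(0,.055,.061,.061+.055)])-[280,150])
E
```

```text
t 12.5 pos [ 0.5246 -0.1715  0.2082] yaw -62.2 tilt z [-0.013 -0.006 -1.   ] F [ 0.  -0.6  0.6] w 0.0109 d [-0.064   0.3911  0.0018] 42.2
[[-18.8, -6.3, -0.2, np.float64(-2.11)], [-18.5, -7.0, -0.2, np.float64(-2.11)], [-18.3, -7.6, -0.2, np.float64(-2.11)], [-18.0, -8.3, -0.2, np.float64(-2.11)], [-17.7, -9.0, -0.2, np.float64(-2.11)], [-17.3, -9.6, -0.2, np.float64(-2.11)], [-17.0, -10.2, -0.2, np.float64(-2.11)], [-16.6, -10.9, -0.2, np.float64(-2.11)], [-16.2, -11.5, -0.2, np.float64(-2.11)], [-15.7, -12.1, -0.2, np.float64(-2.11)], [-15.3, -12.6, -0.2, np.float64(-2.11)], [-14.8, -13.2, -0.2, np.float64(-2.11)], [-14.3, -13.7, -0.2, np.float64(-2.11)], [-13.8, -14.2, -0.2, np.float64(-2.11)], [-13.3, -14.7, -0.2, np.float64(-2.11)], [-12.7, -15.2, -0.2, np.float64(-2.11)], [-12.1, -15.7, -0.2, np.float64(-2.11)], [-11.5, -16.1, -0.2, np.float64(-2.11)], [-10.9, -16.5, -0.2, np.float64(-2.11)], [-10.3, -16.9, -0.2, np.float64(-2.11)]]
[([41, 42, 27, 42, 499], [52.9, 65.4]), ([47, 93, 5, 6, 16], [48.6, 95.1]), ([16, 133, 6, 13, 62], [18.4, 139.0])]
[[ 51.94618298 105.33311211]
 [ 52.25046741  80.7168621 ]
 [ 52.28558503  77.87588835]
 [ 52.62717245  50.24187149]]
```

Call:
apply_moves(
  moves=[
    [[-14,-5,0,-2.5],[-18,-7,0,-2.5],[-18,-8,0,-2.5],[-18,-9,0,-2.5],[-18,-9,0,-2.5],[-17,-10,0,-2.5],[-17,-11,0,-2.5],[-16,-11,0,-2.5],[-16,-12,0,-2.5],[-15,-13,0,-2.5]],
  ],
)

```text
clock: 13.55
eef_pos: [0.4807, 0.0322, 0.2016]
tool_rot: [0.953, -0.303, -0.013, 0.005]
ft_force: [0.1, 0.3, -0.9]
grip_width: 0.0109
```

```bash
python3 -c "
from h import *
plan((.4606,.2196,.205),-13,11)"
```

```text
t 13.55 pos [0.4807 0.0322 0.2016] yaw -35.3 tilt z [-0.027 -0.001 -1.   ] F [ 0.1  0.3 -0.9] w 0.0109 d [-0.0201  0.1874  0.0034] 22.3
[[-11.3, -12.8, -0.3, np.float64(-2.03)], [-10.9, -13.2, -0.3, np.float64(-2.03)], [-10.4, -13.6, -0.3, np.float64(-2.03)], [-9.9, -14.0, -0.3, np.float64(-2.03)], [-9.4, -14.3, -0.3, np.float64(-2.03)], [-8.9, -14.6, -0.3, np.float64(-2.03)], [-8.4, -14.9, -0.3, np.float64(-2.03)], [-7.8, -15.2, -0.3, np.float64(-2.03)], [-7.3, -15.5, -0.3, np.float64(-2.03)], [-6.7, -15.8, -0.3, np.float64(-2.03)], [-6.2, -16.0, -0.3, np.float64(-2.03)]]
```

Call:
apply_moves(
  moves=[
    [[-12,-14,0,-2.3],[-12,-14,0,-2.3],[-11,-15,0,-2.3],[-11,-15,0,-2.3],[-10,-16,0,-2.3],[-10,-16,0,-2.3],[-9,-16,0,-2.3],[-9,-16,0,-2.3],[-8,-16,0,-2.3],[-7,-12,0,-1.6]],
  ],
)

```text
clock: 14.55
eef_pos: [0.4379, 0.2246, 0.1969]
tool_rot: [0.996, -0.092, -0.021, 0.003]
ft_force: [-0.2, -0.5, -0.1]
grip_width: 0.0107
```

```bash
python3 -c "
from h import *
plan((.4606,.2196,.205),-13,1)"
```

```text
t 14.55 pos [0.4379 0.2246 0.1969] yaw -10.5 tilt z [-0.042 -0.001 -0.999] F [-0.2 -0.5 -0.1] w 0.0107 d [ 0.0227 -0.005   0.0081] -2.5
[[22.9, 0.9, -9.1, np.float64(2.48)]]
```

Call:
apply_moves(
  moves=[
    [[4,0,0,0.5],[4,0,0,0.5],[4,0,0,0.5],[4,0,4,0.5],[4,0,8,0.4],[3,0,12,0],[1,0,12,0],[1,0,12,0],[0,0,12,0],[0,0,10,0]],
  ],
)

```text
clock: 15.55
eef_pos: [0.4595, 0.2175, 0.1181]
tool_rot: [0.993, -0.114, -0.022, 0.004]
ft_force: [-0.1, -0.2, -0.5]
grip_width: 0.0107
```

```bash
python3 -c "
from h import *
plan((.4606,.2196,.0225),-13,10)"
```

```text
t 15.55 pos [0.4595 0.2175 0.1181] yaw -13.1 tilt z [-0.045 -0.003 -0.999] F [-0.1 -0.2 -0.5] w 0.0107 d [ 0.0011  0.0021 -0.0956] 0.1
[[0.5, -0.4, 9.5, np.float64(-0.01)], [0.5, -0.4, 9.5, np.float64(-0.01)], [0.5, -0.4, 9.5, np.float64(-0.01)], [0.5, -0.4, 9.5, np.float64(-0.01)], [0.5, -0.4, 9.5, np.float64(-0.01)], [0.5, -0.4, 9.5, np.float64(-0.01)], [0.5, -0.4, 9.5, np.float64(-0.01)], [0.5, -0.4, 9.5, np.float64(-0.01)], [0.5, -0.4, 9.5, np.float64(-0.01)], [0.5, -0.4, 9.5, np.float64(-0.01)]]
```

Call:
apply_moves(
  moves=[
    [[0,0,10,0],[0,0,10,0],[1,0,10,0],[1,0,10,0],[1,0,10,0],[1,0,10,0],[0,0,8,0],[0,0,6,0],[0,0,4,0],[0,0,0,0]],
  ],
)

```text
clock: 16.55
eef_pos: [0.4587, 0.2151, 0.0308]
tool_rot: [0.993, -0.114, -0.024, 0.005]
ft_force: [-1.0, -0.4, -0.3]
grip_width: 0.0111
```

```bash
python3 - <<'E'
from h import *
plan((.4606,.2196,.0225),-13,10)
c=cam("side");save(c,"s7.png"); t=dict(np.load("side0.npz")); im=c["color"].astype(int)
print(proj(c,[(.4606,.2196,z) for z in(.004,.059)]))
for v in range(172,226):
  print(v,"".join("r" if im[v,u,0]>2.5*im[v,u,1]+20 and im[v,u,2]<60 else("g" if im[v,u,1]>im[v,u,0]+25 else ("#" if np.ptp(im[v,u])<35 and im[v,u].sum()<450 else ".")) for u in range(185,262)))
E
```

```text
t 16.55 pos [0.4587 0.2151 0.0308] yaw -13.1 tilt z [-0.049 -0.005 -0.999] F [-1.  -0.4 -0.3] w 0.0111 d [ 0.0019  0.0045 -0.0083] 0.1
[[0.1, -0.5, 0.8, np.float64(-0.01)], [0.1, -0.5, 0.8, np.float64(-0.01)], [0.1, -0.5, 0.8, np.float64(-0.01)], [0.1, -0.5, 0.8, np.float64(-0.01)], [0.1, -0.5, 0.8, np.float64(-0.01)], [0.1, -0.5, 0.8, np.float64(-0.01)], [0.1, -0.5, 0.8, np.float64(-0.01)], [0.1, -0.5, 0.8, np.float64(-0.01)], [0.1, -0.5, 0.8, np.float64(-0.01)], [0.1, -0.5, 0.8, np.float64(-0.01)]]
[[222.82405235 209.58400561]
 [219.27483365 191.72075681]]
172 ...###########......####################.....#########.......................
173 ...###########.......####################....#########.......................
174 ....############.......########....######...#########........................
175 .....############.......#####......######...#########........................
176 .......###########......#####......######.##########.........................
177 ........###########.....#####......################..........................
178 .........###########....#####......####
[... 3192 characters left out ...]
gggggggggggggggggggggggggggggggggggggg......
218 ......gggggggggggggggggggggggggggggggggggggggggggggggggggggggggggggg.#.......
219 .......ggggggggggggggggggggggggggggggggggggggggggggggggggggggggg.............
220 .......gggggggggggggggggggggggggggggggggggggggggggggggggggg#.................
221 .......ggggggggggggggggggggggggggggggggggggggggggggggg.#.....................
222 .......ggggggggggggggggggggggggggggggggggggggggggg#..........................
223 .......gggggggggggggggggggggggggggggggggggggg.#..............................
224 .......gggggggggggggggggggggggggggggggggg....................................
225 ........gggggggggggggggggggggggggggg.........................................
```

The marker is centred over the tray floor (feet at about (217–226, 212)). I'll ease down the last few mm.

Call:
apply_moves(
  moves=[
    [[0,0,2,0],[0,0,2,0],[0,0,1,0],[0,0,1,0],[0,0,1,0],[0,0,0,0],[0,0,0,0],[0,0,0,0],[0,0,0,0],[0,0,0,0]],
  ],
)

```text
clock: 17.6
eef_pos: [0.46, 0.2158, 0.0252]
tool_rot: [0.993, -0.114, -0.022, 0.004]
ft_force: [0.4, 0.2, -0.9]
grip_width: 0.011
```

Call:
apply_moves(
  moves=[
    [[0,0,1,0],[0,0,1,0],[0,0,1,0],[0,0,1,0],[0,0,0,0],[0,0,0,0],[0,0,0,0],[0,0,0,0],[0,0,0,0],[0,0,0,0]],
  ],
)

```text
clock: 18.6
eef_pos: [0.4602, 0.2161, 0.022]
tool_rot: [0.993, -0.114, -0.022, 0.004]
ft_force: [1.2, -0.5, 0.5]
grip_width: 0.0112
```

Call:
apply_moves(
  moves=[
    [[0,0,1,0],[0,0,0,0],[0,0,1,0],[0,0,0,0],[0,0,0,0],[0,0,0,0],[0,0,0,0],[0,0,0,0],[0,0,0,0],[0,0,0,0]],
  ],
)

```text
clock: 19.6
eef_pos: [0.4604, 0.2163, 0.0219]
tool_rot: [0.993, -0.114, -0.021, 0.003]
ft_force: [-0.8, -0.2, 2.6]
grip_width: 0.0109
```

Contact reached: the height stopped falling and Fz is 2.6 N. Releasing and rising.

Call:
apply_moves(
  moves=[
    [[0,0,0,0],[0,0,0,0],[0,0,0,0],[0,0,0,0],[0,0,0,0],[0,0,0,0],[0,0,0,0],[0,0,0,0],[0,0,0,0],[0,0,-2,0]],
  ],
  hand=0,
)

```text
clock: 20.6
eef_pos: [0.46, 0.2161, 0.0226]
tool_rot: [0.993, -0.114, -0.022, 0.004]
ft_force: [-1.3, 0.5, -0.3]
grip_width: 0.0425
```

Call:
apply_moves(
  moves=[
    [[0,0,-10,0],[0,0,-20,0],[0,0,-30,0],[0,0,-30,0],[0,0,-30,0],[0,0,-30,0],[0,0,-20,0],[0,0,-10,0],[0,0,0,0],[0,0,0,0]],
  ],
)

```text
clock: 21.6
eef_pos: [0.4676, 0.2162, 0.2151]
tool_rot: [0.993, -0.114, -0.021, 0.003]
ft_force: [0.7, 0.4, 0.4]
grip_width: 0.0428
```

```bash
python3 - <<'E'
from h import *
plan((.5185,-.1725,.22),-62.4,20)
c=cam("side");save(c,"s8.png"); im=c["color"].astype(int)
for v in range(180,218):
  print(v,"".join("r" if im[v,u,0]>2.5*im[v,u,1]+20 and im[v,u,2]<60 else("g" if im[v,u,1]>im[v,u,0]+25 else ("#" if np.ptp(im[v,u])<35 and im[v,u].sum()<450 else ".")) for u in range(200,250)))
E
```

```text
t 21.6 pos [0.4676 0.2162 0.2151] yaw -13.1 tilt z [-0.041 -0.001 -0.999] F [0.7 0.4 0.4] w 0.0428 d [ 0.0509 -0.3887  0.0049] -49.3
[[6.9, 18.4, -0.3, np.float64(2.46)], [7.7, 18.0, -0.3, np.float64(2.46)], [8.4, 17.7, -0.3, np.float64(2.46)], [9.2, 17.3, -0.3, np.float64(2.46)], [9.9, 16.9, -0.3, np.float64(2.46)], [10.6, 16.5, -0.3, np.float64(2.46)], [11.3, 16.0, -0.3, np.float64(2.46)], [12.0, 15.5, -0.3, np.float64(2.46)], [12.7, 15.0, -0.3, np.float64(2.46)], [13.3, 14.4, -0.3, np.float64(2.46)], [13.9, 13.8, -0.3, np.float64(2.46)], [14.5, 13.2, -0.3, np.float64(2.46)], [15.0, 12.6, -0.3, np.float64(2.46)], [15.6, 11.9, -0.3, np.float64(2.46)], [16.1, 11.2, -0.3, np.float64(2.46)], [16.5, 10.5, -0.3, np.float64(2.46)], [17.0, 9.8, -0.3, np.float64(2.46)], [17.4, 9.1, -0.3, np.float64(2.46)], [17.7, 8.3, -0.3, np.float64(2.46)], [18.1, 7.5, -0.3, np.float64(2.46)]]
180 ..................................................
181 ..................................................
182 ..................................................
183 ..............................................
[... 1174 characters left out ...]
gggggg.rrrrrrrrr.ggggggggggggggggggggggg
206 gggggggggggggggg.rrrrrrrrrrggggggggggggggggggggggg
207 gggggggggggggggggrrrrrrrrrrggggggggggggggggggggggg
208 gggggggggggggggggrrrrrrrrrr.gggggggggggggggggggggg
209 ggggggggggggggggg.rrrrr...r.gggggggggggggggggggggg
210 ggggggggggggggggg.r..ggggg..gggggggggggggggggggggg
211 ggggggggggggggggg...gggggg.rgggggggggggggggggggggg
212 gggggggggggggggggg..gggggg.r.ggggggggggggggggggggg
213 gggggggggggggggggg.r.ggggg...ggggggggggggggggggggg
214 gggggggggggggggggg.r.ggggg.r.ggggggggggggggggggggg
215 gggggggggggggggggg.r.ggggggggggggggggggggggggggggg
216 ggggggggggggggggggg..ggggggggggggggggggggggggggggg
217 gggggggggggggggggggggggggggggggggggggggggggggggggg
```

The marker stands upright in the tray. Heading back to the handle.

Call:
apply_moves(
  moves=[
    [[6,15,0,2.5],[8,18,0,2.5],[8,18,0,2.5],[9,17,0,2.5],[10,17,0,2.5],[11,16,0,2.5],[11,16,0,2.5],[12,15,0,2.5],[13,15,0,2.5],[13,14,0,2.5]],
  ],
)

```text
clock: 22.65
eef_pos: [0.4816, 0.0107, 0.2009]
tool_rot: [0.939, -0.341, -0.031, 0.017]
ft_force: [1.3, 0.2, -0.0]
grip_width: 0.0426
```

```bash
python3 -c "
from h import *
plan((.5185,-.1725,.2),-62.4,10)"
```

```text
t 22.65 pos [0.4816 0.0107 0.2009] yaw -40.0 tilt z [-0.07  -0.011 -0.998] F [ 1.3  0.2 -0. ] w 0.0426 d [ 0.0369 -0.1832 -0.0009] -22.4
[[14.6, 11.7, 0.0, np.float64(2.24)], [15.0, 11.1, 0.0, np.float64(2.24)], [15.5, 10.5, 0.0, np.float64(2.24)], [15.9, 9.9, 0.0, np.float64(2.24)], [16.2, 9.3, 0.0, np.float64(2.24)], [16.6, 8.6, 0.0, np.float64(2.24)], [16.9, 8.0, 0.0, np.float64(2.24)], [17.2, 7.3, 0.0, np.float64(2.24)], [17.5, 6.6, 0.0, np.float64(2.24)], [17.7, 5.9, 0.0, np.float64(2.24)]]
```

Call:
apply_moves(
  moves=[
    [[25,20,-2,3.7],[25,19,-2,3.7],[26,17,-2,3.7],[27,15,-2,3.7],[28,13,-2,3.7],[22,9,-2,3],[0,0,0,0],[0,0,0,0],[0,0,0,0],[0,0,0,0]],
  ],
)

```text
clock: 23.65
eef_pos: [0.5005, -0.1814, 0.2]
tool_rot: [0.85, -0.525, -0.04, 0.028]
ft_force: [-0.2, 0.9, -0.0]
grip_width: 0.0429
```

```bash
python3 -c "
from h import *
plan((.5185,-.1725,.16),-62.4,1)
print(telemetry.get_obs()['joint_pos'].round(4))"
```

```text
t 23.65 pos [ 0.5005 -0.1814  0.2   ] yaw -63.5 tilt z [-0.097 -0.006 -0.995] F [-0.2  0.9 -0. ] w 0.0429 d [ 0.018   0.0089 -0.04  ] 1.1
[[1.6, -23.6, 38.0, np.float64(-1.15)]]
[-0.3259  0.3883  0.1577  1.43   -0.0368  2.3539]
```

Tilt has drifted to about 5°, mostly along the bar, which is harmless for a grasp across it. About 2° is across the bar. Next the small outward correction, watching how the tilt responds.

Call:
apply_moves(
  moves=[
    [[0,-6,0,-0.5],[0,-6,0,-0.5],[1,-6,0,0],[1,-4,0,0],[0,0,0,0],[0,0,0,0],[0,0,0,0],[0,0,0,0],[0,0,0,0],[0,0,0,0]],
  ],
)

```text
clock: 24.65
eef_pos: [0.523, -0.1693, 0.198]
tool_rot: [0.856, -0.515, -0.04, 0.028]
ft_force: [0.2, -0.3, -0.5]
grip_width: 0.0425
```

```bash
python3 -c "
from h import *
plan((.5185,-.1725,.16),-62.4,1)
print(telemetry.get_obs()['joint_pos'].round(4))"
```

```text
t 24.65 pos [ 0.523  -0.1693  0.198 ] yaw -62.2 tilt z [-0.096 -0.006 -0.995] F [ 0.2 -0.3 -0.5] w 0.0425 d [-0.0045 -0.0032 -0.038 ] -0.2
[[2.2, 2.1, 38.3, np.float64(0.24)]]
[-0.2935  0.4252  0.2083  1.4446 -0.034   2.362 ]
```

```bash
python3 -c "
from h import *
plan((.5155,-.1727,.104),-62.4,10)"
```

```text
t 24.65 pos [ 0.523  -0.1693  0.198 ] yaw -62.2 tilt z [-0.096 -0.006 -0.995] F [ 0.2 -0.3 -0.5] w 0.0425 d [-0.0075 -0.0034 -0.094 ] -0.2
[[0.3, -0.0, 9.4, np.float64(0.02)], [0.3, -0.0, 9.4, np.float64(0.02)], [0.3, -0.0, 9.4, np.float64(0.02)], [0.3, -0.0, 9.4, np.float64(0.02)], [0.3, -0.0, 9.4, np.float64(0.02)], [0.3, -0.0, 9.4, np.float64(0.02)], [0.3, -0.0, 9.4, np.float64(0.02)], [0.3, -0.0, 9.4, np.float64(0.02)], [0.3, -0.0, 9.4, np.float64(0.02)], [0.3, -0.0, 9.4, np.float64(0.02)]]
```

Call:
apply_moves(
  moves=[
    [[0,0,8,0],[0,0,10,0],[0,0,10,0],[1,0,10,0],[0,0,8,0],[1,0,6,0],[0,0,4,0],[0,0,0,0],[0,0,0,0],[0,0,0,0]],
  ],
)

```text
clock: 25.65
eef_pos: [0.517, -0.1716, 0.136]
tool_rot: [0.856, -0.515, -0.041, 0.028]
ft_force: [-0.4, -0.4, 0.7]
grip_width: 0.0429
```

```bash
python3 - <<'E'
from h import *
plan((.5155,-.1727,.104),-62.4,5)
c=cam("side"); a=c["color"][160:330,270:410,::-1]; cv2.imwrite("pics/ck6.png",cv2.resize(a,None,fx=3.5,fy=3.5,interpolation=cv2.INTER_CUBIC))
E
```

```text
t 25.65 pos [ 0.517  -0.1716  0.136 ] yaw -62.2 tilt z [-0.099 -0.006 -0.995] F [-0.4 -0.4  0.7] w 0.0429 d [-0.0015 -0.0011 -0.032 ] -0.2
[[0.3, -0.2, 6.4, np.float64(0.04)], [0.3, -0.2, 6.4, np.float64(0.04)], [0.3, -0.2, 6.4, np.float64(0.04)], [0.3, -0.2, 6.4, np.float64(0.04)], [0.3, -0.2, 6.4, np.float64(0.04)]]
```

View pics/ck6.png

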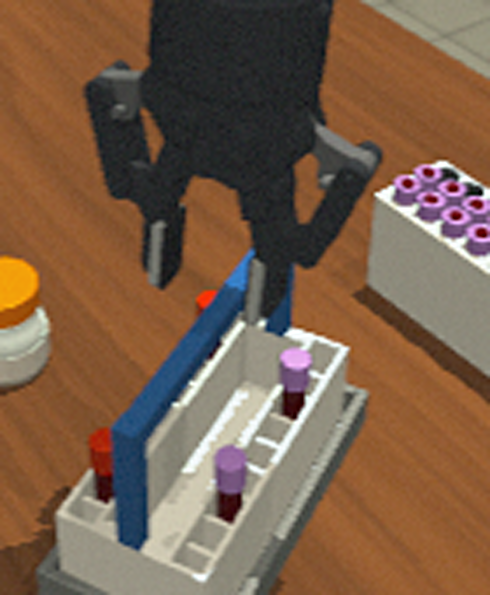

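The fingers straddle the bar (tips at (155,285) and (262,322), midpoint (208,303)) just above the projected handle middle at about (209,318). Descending the rest.

Call:
apply_moves(
  moves=[
    [[0,0,6,0],[0,-1,6,0],[1,0,6,0],[0,0,6,0],[0,0,4,0],[0,0,1,0],[0,0,0,0],[0,0,0,0],[0,0,0,0],[0,0,0,0]],
  ],
)

```text
clock: 26.7
eef_pos: [0.5159, -0.1724, 0.1051]
tool_rot: [0.856, -0.515, -0.04, 0.028]
ft_force: [-0.1, -0.0, -0.5]
grip_width: 0.0426
```

Call:
apply_moves(
  moves=[
    [[0,0,0,0],[0,0,0,0],[0,0,0,0],[0,0,0,0],[0,0,0,0],[0,0,0,0],[0,0,0,0],[0,0,0,0],[0,0,0,0],[0,0,0,0]],
  ],
  hand=-1,
)

```text
clock: 27.7
eef_pos: [0.5166, -0.1732, 0.1058]
tool_rot: [0.856, -0.515, -0.039, 0.028]
ft_force: [0.1, -0.7, -1.1]
grip_width: 0.0111
```

```bash
python3 - <<'E'
from h import *
o=telemetry.get_obs(); p=o["eef_pos"]; plan((p[0],p[1],p[2]+.1),-62.2,12); print(o["ft_torque"])
c=cam("side");save(c,"s9.png"); im=c["color"].astype(int)
for v in range(215,285,1):
  print(v,"".join("r" if im[v,u,0]>2.5*im[v,u,1]+20 and im[v,u,2]<60 else("b" if im[v,u,2]>im[v,u,0]+25 else ("#" if np.ptp(im[v,u])<35 and im[v,u].sum()<330 else ".")) for u in range(298,360)))
E
```

```text
t 27.7 pos [ 0.5166 -0.1732  0.1058] yaw -62.2 tilt z [-0.096 -0.008 -0.995] F [ 0.1 -0.7 -1.1] w 0.0111 d [0.  0.  0.1] 0.0
[[-0.3, 0.7, -8.3, np.float64(-0.0)], [-0.3, 0.7, -8.3, np.float64(-0.0)], [-0.3, 0.7, -8.3, np.float64(-0.0)], [-0.3, 0.7, -8.3, np.float64(-0.0)], [-0.3, 0.7, -8.3, np.float64(-0.0)], [-0.3, 0.7, -8.3, np.float64(-0.0)], [-0.3, 0.7, -8.3, np.float64(-0.0)], [-0.3, 0.7, -8.3, np.float64(-0.0)], [-0.3, 0.7, -8.3, np.float64(-0.0)], [-0.3, 0.7, -8.3, np.float64(-0.0)], [-0.3, 0.7, -8.3, np.float64(-0.0)], [-0.3, 0.7, -8.3, np.float64(-0.0)]]
[-0.25734506 -0.15053731 -0.03874551]
215 ...###########################################################
216 ...###########################################################
217 ....##########################################################
218 ....##########################################################
219 .....#########################################################
220 .....#########################################################
221 ......###################################################.####
222 ......########.####
[... 3497 characters left out ...]
....................#r.rr.r...
275 ..........bbbbbbbbbbbb..............................#rr.r.#...
276 .........bbbbbbbbbbbb...............................#rrrrr....
277 ........#bbbbbbbbbbb#...............................#rr.r#....
278 .......bbbbbbbbbbbb#..................................rrr.....
279 ......bbbbbbbbbbbbb.....................................#.....
280 .....bbbbbbbbbbbbb............................................
281 ....#bbbbbbbbbbbb#............................................
282 ..r.bbbbbbbbbbbb#.............................................
283 rrrr#bbbbbbbbbbb..............................................
284 rrrr#bbbbbbbbbb...............................................
```

Good grip on the bar (width matches 12 mm). Lifting straight up in world z, gently.

Call:
apply_moves(
  moves=[
    [[0,0,-2,0],[0,0,-3,0],[0,1,-4,0],[0,0,-4,0],[0,0,-4,0],[0,1,-5,0],[-1,0,-5,0],[0,0,-4,0],[0,0,0,0],[0,0,0,0]],
  ],
)

```text
clock: 28.75
eef_pos: [0.515, -0.1714, 0.1365]
tool_rot: [0.856, -0.515, -0.043, 0.028]
ft_force: [-0.3, 0.7, -6.0]
grip_width: 0.0105
```

```bash
python3 -c "
from h import *
plan((.5166,-.1732,.206),-62.2,10)"
```

```text
t 28.75 pos [ 0.515  -0.1714  0.1365] yaw -62.2 tilt z [-0.102 -0.004 -0.995] F [-0.3  0.7 -6. ] w 0.0105 d [ 0.0016 -0.0018  0.0695] 0.0
[[-0.1, 0.6, -6.9, np.float64(-0.0)], [-0.1, 0.6, -6.9, np.float64(-0.0)], [-0.1, 0.6, -6.9, np.float64(-0.0)], [-0.1, 0.6, -6.9, np.float64(-0.0)], [-0.1, 0.6, -6.9, np.float64(-0.0)], [-0.1, 0.6, -6.9, np.float64(-0.0)], [-0.1, 0.6, -6.9, np.float64(-0.0)], [-0.1, 0.6, -6.9, np.float64(-0.0)], [-0.1, 0.6, -6.9, np.float64(-0.0)], [-0.1, 0.6, -6.9, np.float64(-0.0)]]
```

Call:
apply_moves(
  moves=[
    [[0,0,-4,0],[0,1,-6,0],[0,0,-7,0],[0,1,-8,0],[0,1,-8,0],[0,0,-8,0],[0,1,-8,0],[0,0,-6,0],[0,1,-4,0],[0,0,-3,0]],
  ],
)

```text
clock: 29.75
eef_pos: [0.517, -0.1737, 0.2044]
tool_rot: [0.856, -0.515, -0.043, 0.028]
ft_force: [0.1, 0.8, -5.0]
grip_width: 0.0107
```

Call:
apply_moves(
  moves=[
    [[0,0,0,0],[0,0,0,0],[0,0,0,0],[0,0,0,0],[0,0,0,0],[0,0,0,0],[0,0,0,0],[0,0,0,0],[0,0,0,0],[0,0,0,0]],
  ],
)

```text
clock: 30.75
eef_pos: [0.5164, -0.1734, 0.2031]
tool_rot: [0.856, -0.515, -0.044, 0.028]
ft_force: [-0.3, 0.2, -5.0]
grip_width: 0.0108
```

```bash
python3 - <<'E'
from h import *
plan((.5166,-.1732,.206),-62.2,5)
c=cam("side"); save(c,"s10.png"); a=c["color"][110:360,240:420,::-1]; a=cv2.resize(a,None,fx=2.4,fy=2.4,interpolation=cv2.INTER_CUBIC)
def box(C,yaw,off,d):
    k=np.array([[i,j,l] for i in(-.5,.5) for j in(-.5,.5) for l in(-.5,.5)])*d+off
    return k@R.from_euler("z",yaw,degrees=True).as_matrix().T+C
b=a.copy()
for off,d in(((0,0,.125),(.172,.012,.014)),((0,0,.0275),(.17,.08,.055))):
    p=((proj(c,box(np.array([.5185,-.1725,.108]),27.6,np.array(off),np.array(d)))-[240,110])*2.4).astype(int)
    for i in range(8):
        for j in range(i):
            if bin(i^j).count("1")==1: cv2.line(b,p[i].tolist(),p[j].tolist(),(0,255,255),1)
o=np.hstack([a[:,:],b]); print(o.shape); cv2.imwrite("pics/fin.png",cv2.resize(o,(790,int(o.shape[0]*790/o.shape[1]))))
E
```

```text
t 30.75 pos [ 0.5164 -0.1734  0.2031] yaw -62.2 tilt z [-0.105 -0.003 -0.995] F [-0.3  0.2 -5. ] w 0.0108 d [0.0002 0.0002 0.0029] 0.0
[[-0.0, -0.0, -0.6, np.float64(-0.0)], [-0.0, -0.0, -0.6, np.float64(-0.0)], [-0.0, -0.0, -0.6, np.float64(-0.0)], [-0.0, -0.0, -0.6, np.float64(-0.0)], [-0.0, -0.0, -0.6, np.float64(-0.0)]]
(600, 864, 3)
```

View pics/fin.png

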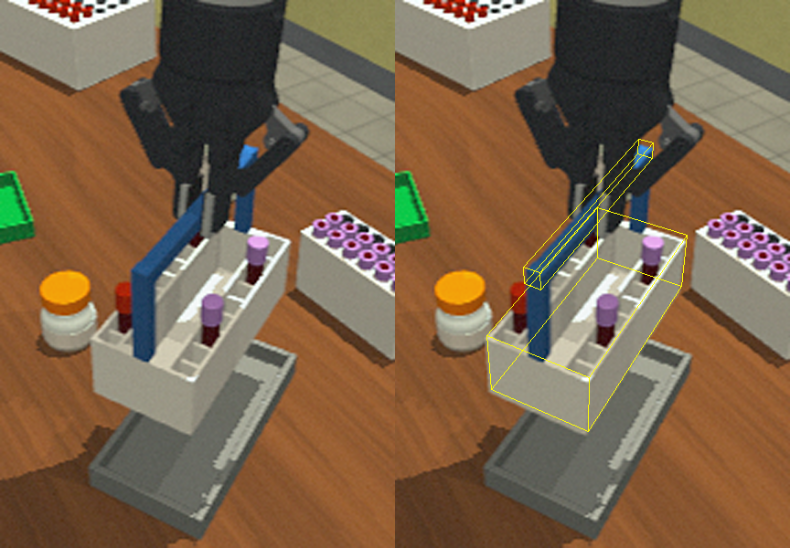

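The carrier hangs level, clear of the dock. Its base matches a level model drawn 100 mm up, and the tubes are seated. Handing in.

```bash
python3 -c "
from h import *
o=telemetry.get_obs(); print(o['clock'],o['eef_pos'].round(4),np.abs(o['joint_vel']).max(),o['grip_width'])
workorder.job_done()"
```

```text
30.8 [ 0.5164 -0.1734  0.2031] 0.0036713684921932874 0.010548229915354479
the job is handed in; nothing more can be done
```

I moved the red marker off the handle into the green tray, where it stands on its feet. Then I gripped the handle at its middle and lifted the carrier straight up out of the dock. I handed the job in at 30.8 s, still holding it.

**Last checks that held:**
- **Height:** the carrier is about 97 mm above where it stood by the tool reading. A level model drawn 100 mm up matches its base in the side view.
- **Grip and stillness:** finger width is 10.5–11 mm and the force is steady at about 5 N, roughly the carrier's weight. The arm was practically still.
- **Contents:** three tubes are plainly seated and the fourth, largely hidden by the gripper, looks in place. I never approached the cup, bottle or rack, and the cup and rack look undisturbed in that last side view.

**Checks that disagreed:**
- **Fingertip height:** the real fingertips sat roughly 30 mm higher than the stated tool geometry implied. My first close missed the tab, and I found the right depth by camera and by feel.
- **Tool tilt:** sideways moves tilted the tool by about 6°, which these moves cannot correct. Most of that is along the bar and does not tip the carrier. About 2° is across it, so the carrier may hang with a roll of up to about 2°.

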